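# Mark the reactor foot plate's place with straightedges

## Task

The reactor's foot plate is to be lifted off for cleaning and put back in exactly the same place, so mark where it stands: pull the longest and the shortest straightedge up out of the sprung clip strip and lay each flat on the bench, flush against the plate along its whole length - the longest along the plate's long edge that faces the robot, the shortest along the short edge on the robot's left - with neither sticking out past the plate's corners. Leave the middle-length straightedge in its clip, and do not shift the plate or disturb the other things on the bench.

Things in the scene. Friction and masses are not known exactly. Their poses are not given: they have to be found in the camera images.
- plate: Loose steel foot plate, 140 (its x) by 200 (its y) by 14 mm thick, 4.5 kg; slides if pushed with over about 20 N. Origin at the centre of its underside, z up. Its long edge at x = -70 mm faces the robot, its short edge at y = +100 mm is on the robot's left; turned up to 0.3 rad either way. Three 12 mm pegs stand 36 mm from its centre, tops 54 mm above the bench.
- plate_front (a point): Middle of the plate's long edge face that faces the robot, 7 mm above the bench (plate x = -70 mm); axes as the plate's, outward is -x.
- plate_left (a point): Middle of the plate's short edge face on the robot's left, 7 mm above the bench (plate y = +100 mm); axes as the plate's, outward is +y.
- strip: Fixed grey clip strip: base 70 (x) by 168 (y) by 12 mm high; origin under its centre. Three stations at y = -56, 0, +56 mm, each holding a straightedge lying along the strip's x, underside 12 mm above the bench. Sprung steel jaws 30 mm long, either side of its middle, hook over its top edges and reach 17.4 mm above its underside. An upward pull of about 10 to 15 N frees it; clear after 18 mm.
- edge_long: Straightedge, the longest of three: aluminium flat bar 160 mm long (x), 22 wide (y), 10 thick, about 228 g, with an upright black grip fin mid-top (50 mm along x, 12 mm thick, from 10 to 52 mm above the underside). Origin at the centre of its underside, z up. Either end round is the same. Starts in any one of the strip's three stations.
- edge_mid: Straightedge, the middle one of three: aluminium flat bar 125 mm long (x), 22 wide (y), 10 thick, about 200 g, with an upright black grip fin mid-top (50 mm along x, 12 mm thick, from 10 to 52 mm above the underside). Origin at the centre of its underside, z up. Either end round is the same. Starts in any one of the strip's three stations.
- edge_short: Straightedge, the shortest of three: aluminium flat bar 90 mm long (x), 22 wide (y), 10 thick, about 172 g, with an upright black grip fin mid-top (50 mm along x, 12 mm thick, from 10 to 52 mm above the underside). Origin at the centre of its underside, z up. Either end round is the same. Starts in any one of the strip's three stations.
- reagent: Bystander: amber glass bottle, 54 mm across, 120 mm tall, behind the plate (beyond it from the robot). Origin at the centre of its underside.
- beaker: Bystander: glass beaker, 58 mm across the rim, 75 mm tall, beside the plate on the robot's right. Origin at the centre of its underside.
- ferrule: Bystander: steel pipe ferrule (ring) 34 mm across, 14 mm tall, lying on the plate near its rear right corner. Origin at the centre of its underside.
- jar: Bystander: white plastic jar, 50 mm across, 60 mm tall, behind the strip. Origin at the centre of its underside.
- spanner: Bystander: small steel spanner 130 mm long lying across the robot's side of the strip. Origin at its underside; x along it.
- wash: Bystander: white plastic wash bottle, 64 mm across, 150 mm tall, at the far left. Origin at the centre of its underside.
- stand: Bystander, fixed: rod stand at the back of the middle, base 80 (x) by 60 mm, rod 12 mm thick and 272 mm tall, with an arm 220 mm above the bench that reaches 60 mm along its -x (towards the robot) and carries an upright glass probe from 180 to 275 mm above the bench, 50 mm out. Origin at the centre of the base's underside.
Not all that is in view belongs to the job. Leave any orange look-alike of the edge_short alone.

How it is judged:
By the outcome, as a careful person would: the job done as asked, in the order asked, and still so for the second after the job is handed in, with the robot touching nothing.
It also fails if it takes over 64 s, if anything falls off the work surface, if the arm or the gripper's body presses on something with over 40 N, if the wrist force passes 120 N, or if a joint passes its speed limit or range.

## Robot

A 6-joint arm with a two-finger parallel gripper is mounted at the origin on the work surface. World frame = base frame: x ahead of the robot, y to its left, z up, the work surface at z = 0. Lengths are in m, angles in rad, forces in N, time in s.
With the tool pointing down it reaches from about 0.3 to 0.775 m from the base axis. Payload 14.6 kg.
Tool frame: the origin (TCP) lies midway between the tips of the shut fingers; the grasp point (between the pads) lies 19 mm behind it; x points along the fingers, y is the direction in which the jaws open and shut, and the axes are right-handed (so a half turn about x gives the same grasp; the last joint's range is limited). The gripper opens to 85 mm and grips with 20 to 120 N. Pads are 22 mm wide; open, the fingers measure 114 mm over their backs; the gripper's body (76 mm by 85 mm) begins 54 mm behind the grasp point. The pads swing forward as they close: fully open they stand 13 mm farther back than shut.
Start: joints at [1.194, 0.3, 1.521, -0, 1.321, -0.067], TCP at [0.168, 0.524, 0.231] pointing down, gripper open.
Joint ranges: [-3.03, 3.03], [-0.79, 2.21], [0.23, 2.52], [-1.04, 4.18], [0, 3.07], [-2.55, 2.55]. Speed limits (rad/s): [2.22, 2.22, 2.57, 3.14, 3.14, 3.14].

## Interface

Orientations are given as a rotation vector (axis times angle).
In Python, from rig import robot, imaging gives the robot as it stands. The module is installed in compiled form; this text tells all that it offers.
- The arm moves only by the tool servo_tool, never from a script. Its argument "rows" is a list that holds one entry, the list of rows, each a list of 5 numbers: the closure, from 0 (fully open) to 1 (shut), then the shift along the tool's x, y, z scaled (see below), then the turn about the tool's x scaled (see below). A call has 1 to 8 rows; each row is the pose to reach, as a shift and turn from the pose commanded when the call began, along the tool's axes at that moment, turning the shorter way round; what a row does not reach only later rows make up. The controller multiplies each number of a shift by 150 mm and each number of a turn by pi rad. A row lasts 1/8 s, in which the tool goes at most 62.5 mm and 10.7 degrees, less where a joint would pass 70% of its speed; a pose out of reach is approached as far as the arm can. A call with a number of a shift or a turn outside -1 to 1 is refused whole. A call with a gripper value outside its range is refused whole. The fingers move at their own pace and stop on an object; "grip_force" is the grip in N (left out, the last holds). Time passes only in rows, so rows that repeat a pose let the fingers close. It gives the time, the measured TCP pose, the force and the opening at its end, in the units of the state.
- robot.read_state(): the state, without advancing time (a new reading comes with each control period).
- imaging.camera(name): name is "side" or "top" or "wrist"; returns the picture (420x560x3 uint8, red, green, blue); there is no depth.
- imaging.get_calibration(name): a dict with "fovy" (degrees; the focal length in pixels is half the picture's height over the tangent of half this angle, whatever the lens; pixels are square), "cx", "cy" (the principal point, pixels), "camera_from_world" (4x4, takes a point from world to camera coordinates); the wrist camera has in their place "T_tool_cam" (4x4, takes a point from camera to tool coordinates, whose origin is the TCP and whose axes are the tool frame's). Camera axes: x right, y down, z forward; pixel columns grow to the right and rows downward; lengths in m; the calibration is good to about 2 mm. A picture is of the moment at which its call begins: read the wrist's pose just before it. get_calibration takes no time and is no camera call.
- robot.close_job(): hands the job in, once; it reports no verdict.
The state is a dict: "t": time; "joint_pos": joint angles; "qvel": joint speeds; "tau": joint torques, N m; "ee_pos": TCP position; "tcp_rot": TCP orientation; "contact_force": force on the tool from outside, world axes, zero at the start; "torque": the same for the moment, N m; "opening": finger opening in m.
Only numpy, scipy, OpenCV 4.12 (cv2) and the standard library are available. Lean on these libraries where they do the work, as an engineer would, in place of code of your own. Each camera call takes 0.05 s, during which the arm holds its last target.

## Working session

There is one attempt and no reset: what is moved stays moved. The work goes in short steps, Python scripts to look and compute and a tool call to move; the robot and the scene stay as the last step left them, time stands still between calls to the robot, and variables do not carry over. Pictures are saved under pics/ and viewed, and the job is handed in when it is done.

Besides the shell and the picture viewer there is one more tool, called after "Call:" by a JSON object that holds its "api" and its "payload". servo_tool: Moves the arm, as the interface text tells. Its arguments: {"type":"object","properties":{"rows":{"type":"array","items":{"type":"array","items":{"type":"array","items":{"type":"number"}}}},"grip_force":{"type":"number"}},"required":["rows"]}

```bash
mkdir -p pics
cat > h.py <<'E'
import numpy as np,cv2
from scipy.spatial.transform import Rotation as R
from rig import robot,imaging
def snap(name,fn):
    s=robot.read_state(); im=imaging.camera(name); cv2.imwrite('pics/'+fn+'.png',im[:,:,::-1]); return s,im
def cam(name,s=None):
    c=imaging.get_calibration(name); f=210/np.tan(np.radians(c['fovy'])/2)
    if name=='wrist':
        T=np.eye(4);T[:3,:3]=R.from_rotvec(s['tcp_rot']).as_matrix();T[:3,3]=s['ee_pos']
        W=T@np.array(c['T_tool_cam'])
    else: W=np.linalg.inv(np.array(c['camera_from_world']))
    return f,c['cx'],c['cy'],W
def ray(C,u,v):
    f,cx,cy,W=C; d=W[:3,:3]@np.array([(u-cx)/f,(v-cy)/f,1]); return W[:3,3],d
def onz(C,u,v,z):
    o,d=ray(C,u,v); return o+d*(z-o[2])/d[2]
def proj(C,p):
    f,cx,cy,W=C; q=np.linalg.inv(W)@np.append(p,1); return np.array([cx+f*q[0]/q[2],cy+f*q[1]/q[2]])
def tri(C1,p1,C2,p2):
    o1,d1=ray(C1,*p1);o2,d2=ray(C2,*p2)
    t=np.linalg.lstsq(np.c_[d1,-d2],o2-o1,rcond=None)[0]
    a=o1+t[0]*d1;b=o2+t[1]*d2
    return (a+b)/2,np.linalg.norm(a-b)
E
python3 - <<'E'
from h import *
for n in('top','side','wrist'):
    s,im=snap(n,n+'0')
    c=imaging.get_calibration(n); print(n,c.keys(),c['fovy'])
    print(np.round(cam(n,s)[3],3))
print(s)
E
```

```text
top dict_keys(['fovy', 'cx', 'cy', 'camera_from_world']) 42.67210009888055
[[ 0.014 -0.985  0.172  0.4  ]
 [-1.    -0.015 -0.002  0.044]
 [ 0.005 -0.172 -0.985  1.23 ]
 [ 0.     0.     0.     1.   ]]
side dict_keys(['fovy', 'cx', 'cy', 'camera_from_world']) 54.961567681880155
[[ 0.685 -0.543  0.486  0.103]
 [-0.729 -0.494  0.474 -0.437]
 [-0.017 -0.679 -0.734  0.801]
 [ 0.     0.     0.     1.   ]]
wrist dict_keys(['fovy', 'cx', 'cy', 'T_tool_cam']) 66.63561819307132
[[ 0.305  0.906  0.294  0.092]
 [ 0.952 -0.29  -0.095  0.548]
 [-0.     0.309 -0.951  0.373]
 [ 0.     0.     0.     1.   ]]
{'t': 0.1, 'joint_pos': array([ 1.19440136e+00,  3.00432577e-01,  1.52151568e+00,  4.23198077e-06,
        1.32066279e+00, -6.65945760e-02]), 'qvel': array([-4.51255863e-04, -2.65593951e-03,  5.58281499e-04, -2.38265710e-03,
       -3.14459709e-06,  1.07431187e-03]), 'tau': array([ 2.93240097e-03, -5.44380534e+01, -3.62369514e+01,  1.40400519e-05,
        3.00352011e-03, -4.04513526e-05]), 'ee_pos': array([0.1676035 , 0.52363209, 0.2307701 ]), 'tcp_rot': array([ 0.242367  ,  1.55731446, -0.24393136]), 'contact_force': array([ 0.49694493, -0.69446542,  0.03964627]), 'torque': array([ 0.05104546, -0.01271363, -0.02311399]), 'opening': 0.0852427867453838}
```

View pics/top0.png

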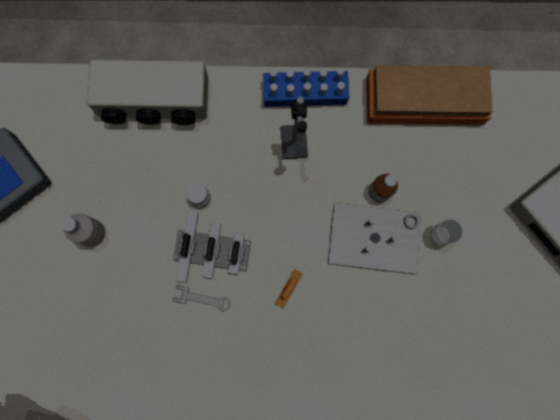

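View pics/side0.png

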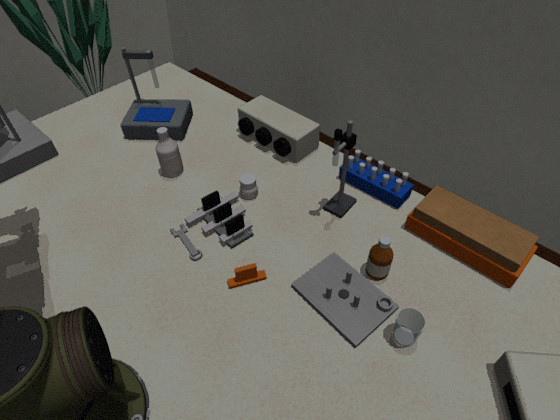

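View pics/wrist0.png

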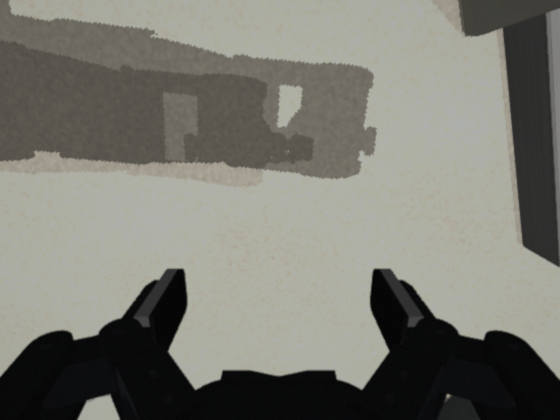

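The top view shows the strip with the long bar at about (187,246), the mid at (212,250) and the short at (236,254). The orange look-alike is at (288,289) and the plate at about (375,238). Next: rough positions.

Run:
```python
from h import *
C=cam('top');S=cam('side')
for n,u,v,z in [('long fin',185,244,.064),('mid fin',210,248,.064),('short fin',235,252,.064),('plateA',333,204,.014),('B',421,211,.014),('Cc',417,272,.014),('D',329,265,.014),('wash',75,224,.15),('jar',197,190,.06),('orange',288,288,.05),('standbase',293,142,0),('probe',283,165,.2),('beaker',450,232,.05)]:
    print(n,np.round(onz(C,u,v,z),3))
for n,a,b in [('long',(185,244),(210,200)),('mid',(210,248),(222,212)),('short',(235,252),(235,225))]:
    print(n,np.round(tri(C,a,S,b),3))
s=robot.read_state();print(np.round(R.from_rotvec(s['tcp_rot']).as_matrix(),3)); print(np.round(imaging.get_calibration('wrist')['T_tool_cam'],3))
```

```text
long fin [0.519 0.228 0.064]
mid fin [0.511 0.174 0.064]
short fin [0.503 0.119 0.064]
plateA [ 0.621 -0.1    0.014]
B [ 0.608 -0.302  0.014]
Cc [ 0.468 -0.288  0.014]
D [ 0.481 -0.09   0.014]
wash [0.547 0.439 0.15 ]
jar [0.64  0.207 0.06 ]
orange [0.428 0.003 0.05 ]
standbase [ 0.772 -0.007  0.   ]
probe [0.664 0.02  0.2  ]
beaker [ 0.555 -0.354  0.05 ]Traceback (most recent call last):
  File "<stdin>", line 6, in <module>
    return _wrapfunc(a, 'round', decimals=decimals, out=out)
    return _wrapit(obj, method, *args, **kwds)
    conv = _array_converter(obj)
ValueError: setting an array element with a sequence. The requested array has an inhomogeneous shape after 1 dimensions. The detected shape was (2,) + inhomogeneous part.
```

Call:
{"api": "servo_tool", "payload": {"rows": [[[0.3,0,-0.17,0.27,0],[0.5,0,-0.34,0.54,0],[0.6,0,-0.515,0.82,0],[0.6,0,-0.515,0.82,0]]], "grip_force": 40}}

```text
t: 0.65
ee_pos: [0.2627, 0.411, 0.2313]
tcp_rot: [0.246, 1.557, -0.246]
contact_force: [-1.2, -0.3, -0.2]
opening: 0.0344
```

Call:
{"api": "servo_tool", "payload": {"rows": [[[0.6,0,-0.17,0.27,0],[0.6,0,-0.34,0.54,0],[0.6,0,-0.515,0.82,0],[0.6,0,-0.515,0.82,0]]]}}

```text
t: 1.15
ee_pos: [0.356, 0.3005, 0.2312]
tcp_rot: [0.245, 1.557, -0.246]
contact_force: [-0.3, -0.3, -0.0]
opening: 0.0344
```

Call:
{"api": "servo_tool", "payload": {"rows": [[[0.6,0,-0.17,0.27,-0.02],[0.6,0,-0.34,0.54,-0.05],[0.6,0,-0.515,0.82,-0.05],[0.6,0,-0.515,0.82,-0.05],[0.6,0,-0.515,0.82,-0.05],[0.6,0,-0.515,0.82,-0.05]]]}}

```text
t: 1.9
ee_pos: [0.4478, 0.1918, 0.2313]
tcp_rot: [0.119, 1.568, -0.118]
contact_force: [-0.2, -0.1, 0.3]
opening: 0.0341
```

Run:
```python
from h import *
s,im=snap('wrist','w1'); print(s['t'],s['ee_pos'],s['tcp_rot'],s['opening'],s['contact_force'])
import pickle;pickle.dump(s,open('w1.pkl','wb'))
```

```text
1.9 [0.44778915 0.19183107 0.23126753] [ 0.11860778  1.56772589 -0.11845878] 0.03411848999276261 [-0.24133136 -0.08414027  0.34355191]
```

View pics/w1.png

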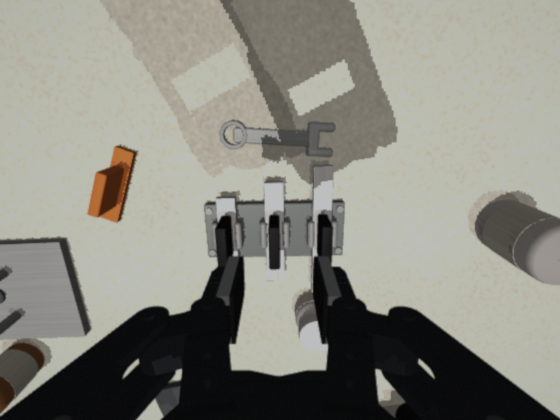

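The wrist view shows the strip at (275,230) with the bars at columns 226, 274 and 322. The fingers hide the lower fins, so I move forward and take two views.

Call:
{"api": "servo_tool", "payload": {"rows": [[[0.6,0,0,0.27,0],[0.6,0,0,0.53,0],[0.6,0,0,0.53,0],[0.6,0,0,0.53,0],[0.6,0,0,0.53,0]]]}}

```text
t: 2.58
ee_pos: [0.5263, 0.179, 0.2316]
tcp_rot: [0.119, 1.567, -0.119]
contact_force: [0.7, -0.2, -0.3]
opening: 0.0342
```

Run:
```python
from h import *
s,im=snap('wrist','w2'); print(s['t'],s['ee_pos'],s['tcp_rot'],s['opening'],s['contact_force'])
import pickle;pickle.dump(s,open('w2.pkl','wb'))
```

```text
2.575 [0.52633853 0.17901691 0.2315612 ] [ 0.11933998  1.56727291 -0.11913046] 0.03424918390033324 [ 0.74159514 -0.15334541 -0.25678705]
```

Call:
{"api": "servo_tool", "payload": {"rows": [[[0.6,0,-0.27,0,0],[0.6,0,-0.53,0,0],[0.6,0,-0.53,0,0],[0.6,0,-0.53,0,0],[0.6,0,-0.53,0,0]]]}}

```text
t: 3.25
ee_pos: [0.5149, 0.1007, 0.2313]
tcp_rot: [0.119, 1.567, -0.119]
contact_force: [0.0, 0.5, -0.0]
opening: 0.0344
```

Run:
```python
from h import *
s,im=snap('wrist','w3'); print(s['t'],s['ee_pos'],s['tcp_rot'],s['opening'],s['contact_force'])
import pickle;pickle.dump(s,open('w3.pkl','wb'))
```

```text
3.25 [0.51491211 0.10073571 0.23132477] [ 0.11918002  1.56736988 -0.11899761] 0.03436644235632936 [ 0.03955226  0.53664057 -0.03968436]
```

View pics/w2.png

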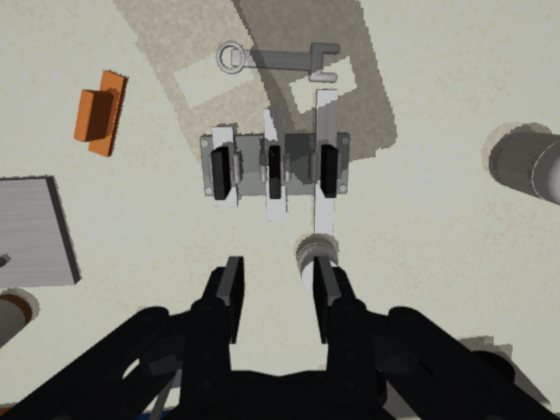

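View pics/w3.png

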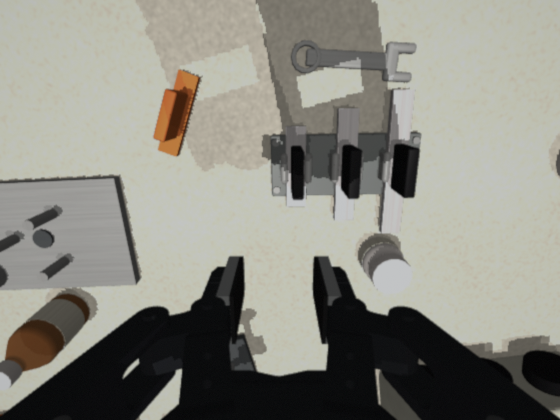

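Run:
```python
from h import *
a=cv2.imread('pics/w2.png')[80:240,195:355];b=cv2.imread('pics/w3.png')[80:240,265:425]
def g(x): return cv2.resize((255*(x/255.)**0.45).astype(np.uint8),None,fx=2.5,fy=2.5*1.5,interpolation=cv2.INTER_NEAREST)
o=np.hstack([g(a),g(b)]);print(o.shape);cv2.imwrite('pics/crop1.png',o)
```

```text
(600, 800, 3)
```

View pics/crop1.png

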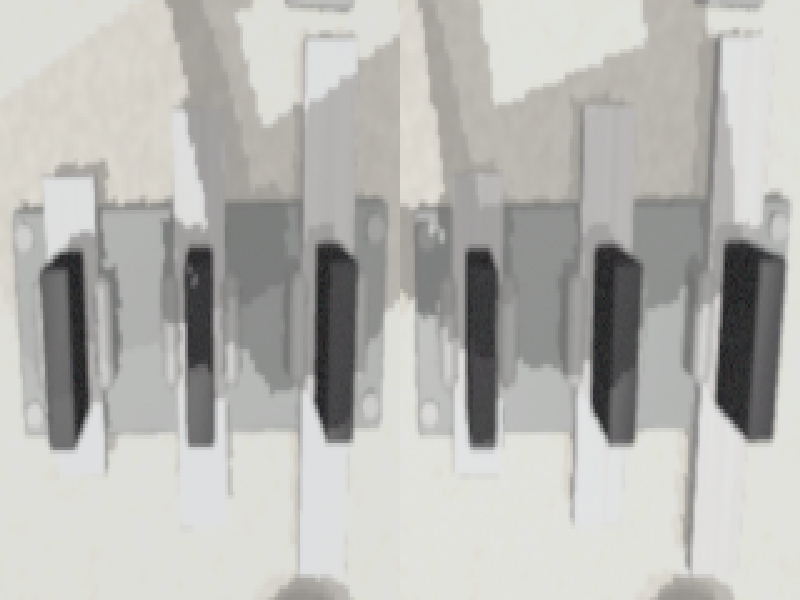

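Run:
```python
from h import *
import pickle
s2=pickle.load(open('w2.pkl','rb'));s3=pickle.load(open('w3.pkl','rb'))
A=cam('wrist',s2);B=cam('wrist',s3)
a=lambda x,y:(195+x/2.5-.5,80+y/3.75-.5); b=lambda x,y:(265+(x-400)/2.5-.5,80+y/3.75-.5)
P={'Ln':((343,260),(774,260)),'Lf':((339.5,441),(759,441)),'Mf':((201,446),(621,444)),'Sf':((62.5,448),(482,447)),
 'barLn':((330,38),(745,38)),'barLf':((324,573),(706,572)),'barSn':((69,177),(478,175)),'barSf':((83,473),(477,473)),'barMn':((199,109),(609,106)),'barMf':((204,525),(589,525))}
for k,(p,q) in P.items():
    x,e=tri(A,a(*p),B,b(*q)); print(k,np.round(x,4),round(e,4))
for n,(p,q) in [('L',('barLn','barLf')),('S',('barSn','barSf')),('M',('barMn','barMf'))]:
  for C,f,i in ((A,a,0),(B,b,1)):
    u=onz(C,*f(*P[p][i]),.022);v=onz(C,*f(*P[q][i]),.022); print(n,np.round((u+v)/2,4),np.linalg.norm(u-v),np.arctan2((v-u)[1],(v-u)[0]))
for k in('Ln','Lf'):print(k,onz(A,*a(*P[k][0]),.064),onz(B,*b(*P[k][1]),.064))
```

```text
Ln [0.4952 0.236  0.0636] 0.0005
Lf [0.544  0.2302 0.0605] 0.0005
Mf [0.5362 0.1743 0.0618] 0.0001
Sf [0.5285 0.1185 0.0614] 0.0002
barLn [0.4404 0.2433 0.0186] 0.0005
barLf [ 6.074e-01  2.254e-01 -5.000e-04] 0.0001
barSn [0.4604 0.1283 0.0194] 0.0
barSf [0.5496 0.1159 0.0168] 0.0005
barMn [0.4504 0.1865 0.0151] 0.0003
barMf [0.5806 0.1683 0.0018] 0.0004
L [0.519  0.2331 0.022 ] 0.1586560712676355 -0.12330879460576179
L [0.5189 0.2303 0.022 ] 0.15816972934179732 -0.14840576707291925
S [0.5041 0.1229 0.022 ] 0.08833345119374446 -0.13340161335490966
S [0.5042 0.122  0.022 ] 0.08883207152267712 -0.14020983758307157
M [0.5118 0.1781 0.022 ] 0.12381555927568198 -0.13723540005635146
M [0.5115 0.1752 0.022 ] 0.12454259568904873 -0.15936704064354798
Ln [0.49492832 0.23600003 0.064     ] [0.49542175 0.23585101 0.064     ]
Lf [0.54269606 0.22977462 0.064     ] [0.54304399 0.22885899 0.064     ]
```

Bar tops triangulate to about 20 mm and fin tops to about 62 mm, matching the text. Bar lengths are about 159, 124 and 89 mm, so the long one sits leftmost. Going to the long fin at (0.519, 0.233).

Call:
{"api": "servo_tool", "payload": {"rows": [[[0.6,0,0.3,-0.04,-0.004],[0.6,0,0.6,-0.08,-0.004],[0.6,0,0.875,-0.106,-0.004],[0.6,0.3,0.875,-0.106,-0.004],[0.6,0.6,0.875,-0.106,-0.004],[0.6,0.87,0.875,-0.106,-0.004],[0.6,0.87,0.875,-0.106,-0.004],[0.6,0.87,0.875,-0.106,-0.004]]]}}

```text
t: 4.3
ee_pos: [0.5199, 0.2326, 0.1025]
tcp_rot: [0.11, 1.566, -0.109]
contact_force: [0.2, 0.1, 0.8]
opening: 0.0344
```

Run:
```python
from h import *
s,im=snap('wrist','w4'); print(s['t'],s['ee_pos'],s['tcp_rot'],s['opening'],s['contact_force'])
M=R.from_rotvec(s['tcp_rot']).as_matrix();print(np.round(M,3))
```

```text
4.3 [0.5198607  0.23262446 0.10248142] [ 0.11035337  1.56622724 -0.10907787] 0.03437406570056941 [0.15857523 0.07857465 0.75372088]
[[ 0.002  0.139  0.99 ]
 [ 0.001  0.99  -0.139]
 [-1.     0.001  0.002]]
```

View pics/w4.png

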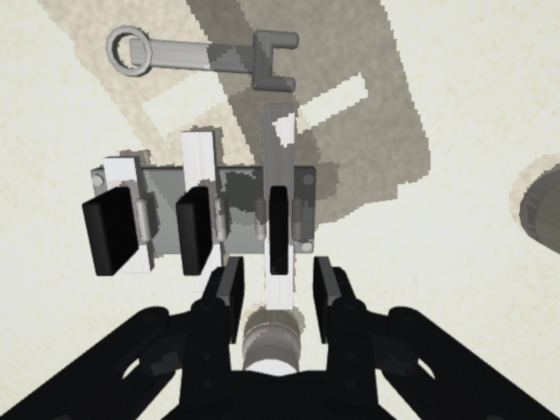

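The long fin sits at column 279, midway between the fingers. Descend, then close.

Call:
{"api": "servo_tool", "payload": {"rows": [[[0.6,0.2,0,-0.005,0],[0.6,0.4,0,-0.005,0],[0.6,0.443,0,-0.005,0],[0.6,0.443,0,-0.005,0],[1,0.443,0,-0.005,0],[1,0.443,0,-0.005,0],[1,0.443,0,-0.005,0],[1,0.443,0,-0.005,0]]], "grip_force": 60}}

```text
t: 5.35
ee_pos: [0.5192, 0.2324, 0.0359]
tcp_rot: [0.111, 1.566, -0.109]
contact_force: [-0.3, -0.4, 7.1]
opening: 0.011
```

Call:
{"api": "servo_tool", "payload": {"rows": [[[1,-0.03,0,0,0],[1,-0.07,0,0,0],[1,-0.13,0,0,0],[1,-0.25,0,0,0],[1,-0.5,0,0,0],[1,-0.8,0,0,0],[1,-0.8,0,0,0],[1,-0.8,0,0,0]]], "grip_force": 70}}

```text
t: 6.35
ee_pos: [0.5182, 0.232, 0.1545]
tcp_rot: [0.11, 1.568, -0.11]
contact_force: [-0.4, -0.0, -2.8]
opening: 0.011
```

Run:
```python
from h import *
s,im=snap('wrist','w5'); print(s['t'],s['ee_pos'],s['opening'],s['contact_force'],s['torque'])
```

```text
6.35 [0.51824025 0.23204835 0.15451968] 0.010963695269859056 [-0.43607461 -0.00977525 -2.79243865] [ 0.0167592  -0.00698067 -0.00182709]
```

View pics/w5.png

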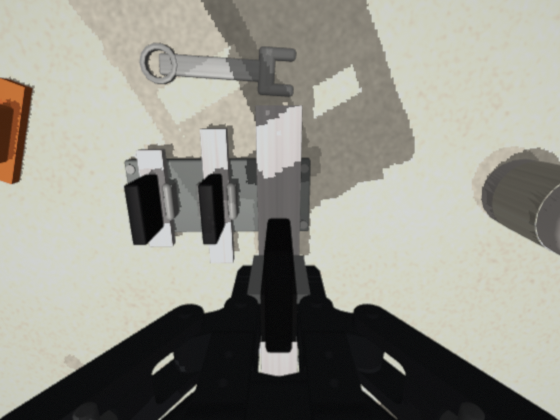

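The long bar is held, with the load reading about 2.8 N. Moving to look at the plate from two places on its left.

Call:
{"api": "servo_tool", "payload": {"rows": [[[1,0,-0.25,0,0],[1,0,-0.6,0,0],[1,0,-1,0,0],[1,0,-1,0,0],[1,0,-1,0,0]]]}}

```text
t: 7.02
ee_pos: [0.4973, 0.0837, 0.1538]
tcp_rot: [0.111, 1.569, -0.111]
contact_force: [-0.0, 0.3, -1.9]
opening: 0.0106
```

Run:
```python
from h import *
import pickle
s,im=snap('wrist','w6'); print(s['t'],s['ee_pos'],s['opening'],s['contact_force'])
pickle.dump(s,open('w6.pkl','wb'))
```

```text
7.025 [0.49734182 0.08373092 0.15380841] 0.010602369119194972 [-0.01707967  0.2648607  -1.88652148]
```

Call:
{"api": "servo_tool", "payload": {"rows": [[[1,0,-0.25,0,0],[1,0,-0.53,0,0],[1,0,-0.53,0,0],[1,0,-0.53,0,0],[1,0,-0.53,0,0]]]}}

```text
t: 7.7
ee_pos: [0.4865, 0.006, 0.1542]
tcp_rot: [0.109, 1.568, -0.109]
contact_force: [0.3, 0.7, -1.5]
opening: 0.0109
```

Run:
```python
from h import *
import pickle
s,im=snap('wrist','w7'); print(s['t'],s['ee_pos'],s['opening'],s['contact_force'])
pickle.dump(s,open('w7.pkl','wb'))
a=cv2.imread('pics/w6.png')
o=np.hstack([cv2.imread('pics/w6.png')[:300,:400],cv2.imread('pics/w7.png')[:300,:400]]);cv2.imwrite('pics/w67.png',o)
```

```text
7.7 [0.48651501 0.00604882 0.15420214] 0.010880618256295483 [ 0.2896684   0.67179215 -1.51056244]
```

View pics/w67.png

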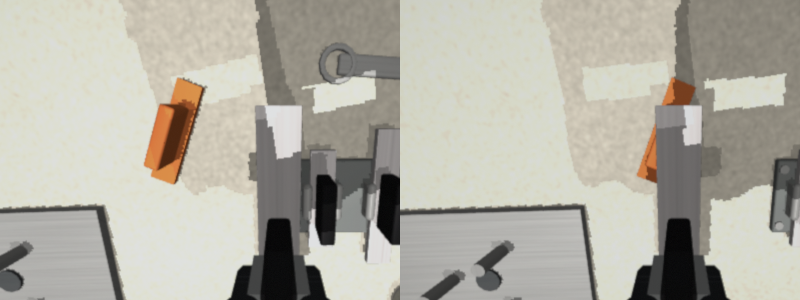

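The plate's front-left corner shows at about (103,207) in w6 and (185,207) in w7. I raise and shift to see the whole front edge.

Call:
{"api": "servo_tool", "payload": {"rows": [[[1,-0.2,-0.2,0,0],[1,-0.4,-0.4,0,0],[1,-0.5,-0.5,0,0],[1,-0.5,-0.5,0,0],[1,-0.5,-0.5,0,0]]]}}

```text
t: 8.38
ee_pos: [0.4757, -0.0685, 0.2282]
tcp_rot: [0.11, 1.57, -0.109]
contact_force: [-0.2, -1.0, -2.2]
opening: 0.0104
```

Run:
```python
from h import *
import pickle
s,im=snap('wrist','w8'); print(s['t'],s['ee_pos'],s['opening'],s['contact_force'])
pickle.dump(s,open('w8.pkl','wb'))
```

```text
8.375 [ 0.47567892 -0.06851243  0.22820894] 0.010403829158862829 [-0.17269854 -1.02949345 -2.189898  ]
```

View pics/w8.png

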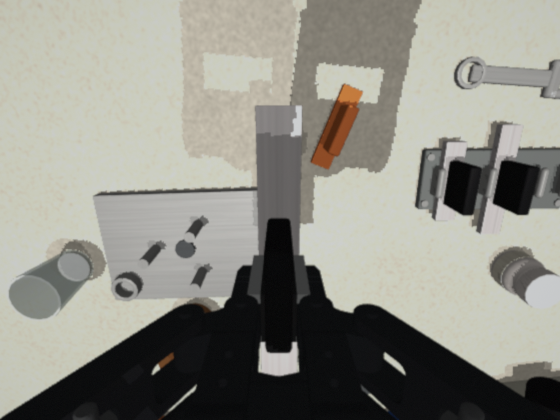

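Run:
```python
from h import *
a=cv2.imread('pics/w8.png')[180:260,85:275]
b=cv2.imread('pics/w7.png')[195:300,0:200]
g=lambda x,k: cv2.resize((255*(x/255.)**0.5).astype(np.uint8),None,fx=k,fy=k,interpolation=cv2.INTER_NEAREST)
cv2.imwrite('pics/c8.png',g(a,4));cv2.imwrite('pics/c7.png',g(b,4))
G=cv2.cvtColor(cv2.imread('pics/w8.png'),cv2.COLOR_BGR2GRAY)
for c in(110,150,200,240):print(c,G[184:206,c])
G=cv2.cvtColor(cv2.imread('pics/w7.png'),cv2.COLOR_BGR2GRAY)
for c in(20,60,100,150):print(c,G[200:222,c])
for r in(220,250,280):print(r,G[r,180:212])
```

```text
110 [203 204 203 204 204 204 199 158  98  66  70 130 163 170 170 171 169 168
 168 170 171 171]
150 [204 203 203 204 204 197 152  90  62  78 141 172 176 177 176 174 173 175
 176 177 179 179]
200 [205 203 200 184 140  88  63  69 133 171 179 178 178 177 176 178 182 184
 184 184 182 182]
240 [204 200 160 114  83  60  78 152 183 184 184 186 185 182 185 189 190 188
 186 184 183 185]
20 [212 212 213 214 213 214 213 208 171 123  89  67  62  69 119 160 172 175
 175 174 172 170]
60 [214 214 213 214 214 214 211 199 151  89  64  61  71 123 162 175 177 176
 175 173 172 172]
100 [214 215 215 215 215 210 168 110  76  62  63  86 141 172 178 176 176 177
 176 174 175 180]
150 [213 214 216 214 200 153  92  64  61  70 125 171 183 182 181 182 183 181
 178 182 188 188]
220 [181 142  72  51  53  72 113 157 188 200 215 215 213 211 213 215 216 217
 217 217 217 217 217 216 217 216 217 216 216 216 216 216]
250 [181 181 182 181 172 136  70  54  56  75 114 141 169 209 216 216 217 217
 216 217 217 216 217 216 217 217 217 217 217 217 216 216]
280 [181 181 181 181 181 181 181 181 174 141  74  55  56  79 117 141 171 211
 216 216 216 216 216 216 216 215 215 216 216 216 216 216]
```

View pics/c7.png

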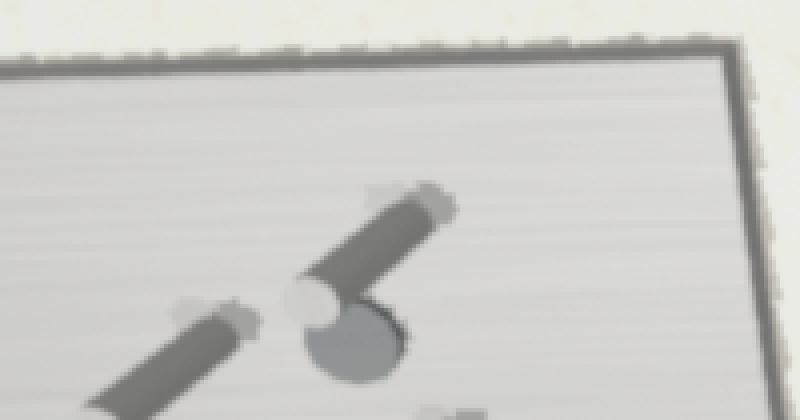

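View pics/c8.png

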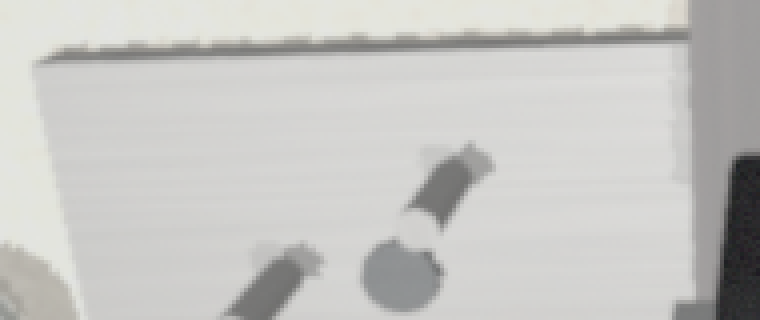

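```bash
cat > plate.py <<'E'
from h import *
import pickle
def edge_cols(G,cols,r0,r1,th=118):
    out=[]
    for c in cols:
        p=G[r0:r1,c].astype(float); m=int(np.argmin(p))
        for i in range(m,len(p)-1):
            if p[i]<th<=p[i+1]: out.append((c,r0+i+(th-p[i])/(p[i+1]-p[i])));break
    return out
def edge_rows(G,rows,c0,c1,th=118):
    out=[]
    for r in rows:
        p=G[r,c0(r):c1(r)].astype(float); m=int(np.argmin(p))
        for i in range(m,0,-1):
            if p[i]<th<=p[i-1]: out.append((c0(r)+i-(th-p[i])/(p[i-1]-p[i]),r));break
    return out
def line(P):
    P=np.float32(P); vx,vy,x,y=cv2.fitLine(P,cv2.DIST_HUBER,0,.01,.01).ravel(); return np.array([x,y]),np.array([vx,vy])
E
python3 - <<'E'
from plate import *
for n,cols,r0,r1,rows,a,b in [('w6',range(5,98),202,222,range(216,290),104-216*.27,.27),('w7',range(5,180),200,225,range(215,295),182.5-215*.27,.27),('w8',range(100,250,1),184,206,None,0,0)]:
    s=pickle.load(open(n+'.pkl','rb'));C=cam('wrist',s)
    G=cv2.cvtColor(cv2.imread(f'pics/{n}.png'),cv2.COLOR_BGR2GRAY)
    for z in(.014,.016):
        W=np.array([onz(C,u,v,z)[:2] for u,v in edge_cols(G,cols,r0,r1)])
        p,d=line(W); d*=np.sign(d[1]); 
        print(n,z,'front pt',p,'yaw',np.arctan2(-d[0],d[1]),'x at y=-.2',p[0]+d[0]/d[1]*(-.2-p[1]),len(W))
        if rows:
            E=edge_rows(G,rows,lambda r:int(a+b*r-12),lambda r:int(a+b*r+12))
            W=np.array([onz(C,u,v,z)[:2] for u,v in E]);q,e=line(W);e*=np.sign(e[0])
            t=np.linalg.solve(np.c_[d,-e],q-p);print('   left yaw',np.arctan2(e[1],e[0]),'corner',p+t[0]*d,len(W),E[0],E[-1])
E
```

```text
w6 0.014 front pt [ 0.4804627  -0.13603687] yaw -0.10463698 x at y=-.2 0.47374526 93
   left yaw -0.10569539 corner [ 0.48576486 -0.08554993] 74 (np.float64(97.13559322033899), 216) (np.float64(113.20689655172414), 289)
w6 0.016 front pt [ 0.48002315 -0.1343982 ] yaw -0.10463686 x at y=-.2 0.47313362 93
   left yaw -0.1056944 corner [ 0.48528767 -0.08426957] 74 (np.float64(97.13559322033899), 216) (np.float64(113.20689655172414), 289)
w7 0.014 front pt [ 0.47716334 -0.16759042] yaw -0.10566659 x at y=-.2 0.47372594 175
   left yaw -0.106704555 corner [ 0.48582968 -0.08588015] 79 (np.float64(180.67164179104478), 215) (np.float64(191.24615384615385), 294)
w7 0.016 front pt [ 0.4766699  -0.16628191] yaw -0.105666235 x at y=-.2 0.47309372 175
   left yaw -0.10670406 corner [ 0.48527476 -0.08515081] 79 (np.float64(180.67164179104478), 215) (np.float64(191.24615384615385), 294)
w8 0.014 front pt [ 0.47361463 -0.20190907] yaw -0.105593294 x at y=-.2 0.47381696 150
w8 0.016 front pt [ 0.4731841  -0.20109856] yaw -0.10559424 x at y=-.2 0.47330055 150
```

The three views agree on the plate: front-left corner (0.4858, -0.0857), yaw -0.1055, centre about (0.545, -0.1925). The long bar's place is centred at (0.4644, -0.184). I turn and travel to a spot 4 mm short of it.

Call:
{"api": "servo_tool", "payload": {"rows": [[[1,0,-0.1,0,0.05],[1,0,-0.25,0,0.11],[1,0,-0.4,0,0.17],[1,0,-0.55,0,0.23],[1,0.1,-0.7,0,0.29],[1,0.2,-0.773,0.006,0.35],[1,0.3,-0.773,0.006,0.41],[1,0.4,-0.773,0.006,0.46]]]}}

```text
t: 9.43
ee_pos: [0.4605, -0.1836, 0.1679]
tcp_rot: [1.224, 1.201, -1.224]
contact_force: [0.8, -0.1, -1.9]
opening: 0.0108
```

Call:
{"api": "servo_tool", "payload": {"rows": [[[1,0,0,0,0.029],[1,0.2,0,0,0.029],[1,0.4,0,0,0.029],[1,0.4,0,0,0.029],[1,0.4,0,0,0.029],[1,0.4,0,0,0.029]]]}}

```text
t: 10.18
ee_pos: [0.4611, -0.1844, 0.1104]
tcp_rot: [1.287, 1.156, -1.286]
contact_force: [0.6, 0.1, -1.8]
opening: 0.0107
```

Run:
```python
from h import *
import pickle
s,im=snap('wrist','w9'); print(s['t'],s['ee_pos'],s['opening'],s['contact_force'])
M=R.from_rotvec(s['tcp_rot']).as_matrix();print(np.round(M,4),np.arctan2(M[1,1],M[0,1]))
pickle.dump(s,open('w9.pkl','wb'))
```

```text
10.175 [ 0.46113195 -0.18436366  0.11041694] 0.010671754600951398 [ 0.58959091  0.070173   -1.82596375]
[[ 1.500e-03  9.945e-01 -1.052e-01]
 [-7.000e-04 -1.052e-01 -9.945e-01]
 [-1.000e+00  1.600e-03  6.000e-04]] -0.10537785959913411
```

View pics/w9.png

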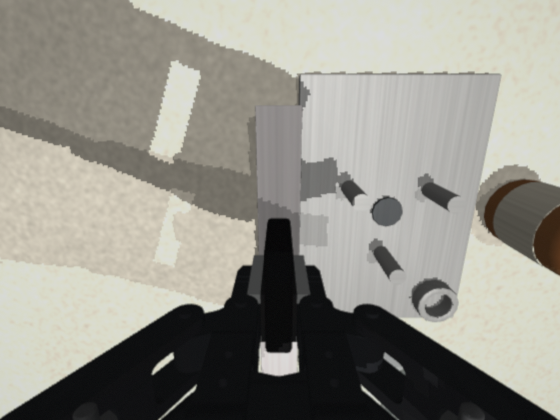

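Call:
{"api": "servo_tool", "payload": {"rows": [[[1,0.2,-0.004,0,0],[1,0.4,-0.004,0,0],[1,0.52,-0.004,0,0],[1,0.56,-0.004,0,0],[1,0.56,-0.004,0,0],[1,0.56,-0.004,0,0]]]}}

```text
t: 10.98
ee_pos: [0.4605, -0.1844, 0.0263]
tcp_rot: [1.287, 1.156, -1.286]
contact_force: [-0.5, 0.0, -1.7]
opening: 0.0108
```

Run:
```python
from h import *
import pickle
s,im=snap('wrist','w10'); print(s['t'],s['ee_pos'],s['opening'],s['contact_force'])
pickle.dump(s,open('w10.pkl','wb'))
cv2.imwrite('pics/w10c.png',cv2.resize(im[0:260,200:400,::-1],None,fx=2.3,fy=2.3,interpolation=cv2.INTER_NEAREST))
```

```text
10.975 [ 0.46049651 -0.18443462  0.02626275] 0.010788359506771863 [-0.4982151   0.04918669 -1.72318812]
```

View pics/w10c.png

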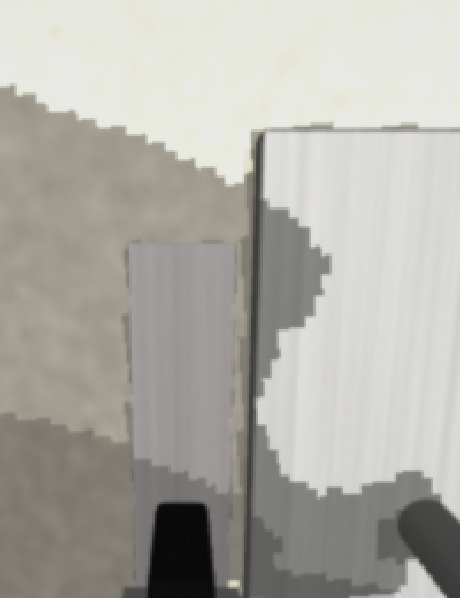

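Call:
{"api": "servo_tool", "payload": {"rows": [[[1,0.01,0,0,0],[1,0.01,0,0,0],[1,0.01,0,0,0]]]}}

```text
t: 11.4
ee_pos: [0.4601, -0.1843, 0.024]
tcp_rot: [1.287, 1.157, -1.286]
contact_force: [0.1, 0.9, -1.0]
opening: 0.0107
```

Call:
{"api": "servo_tool", "payload": {"rows": [[[1,0.004,0,0,0],[1,0.004,0,0,0],[1,0.004,0,0,0]]]}}

```text
t: 11.78
ee_pos: [0.4602, -0.1842, 0.0239]
tcp_rot: [1.287, 1.157, -1.286]
contact_force: [-1.9, 2.6, 9.0]
opening: 0.0111
```

Bench contact (about 9 N). Ease off slightly and slide towards the plate.

Call:
{"api": "servo_tool", "payload": {"rows": [[[1,-0.003,0.01,0,0],[1,-0.003,0.018,0,0],[1,-0.003,0.02,0,0],[1,-0.003,0.02,0,0]]]}}

```text
t: 12.28
ee_pos: [0.4628, -0.1846, 0.0239]
tcp_rot: [1.286, 1.158, -1.287]
contact_force: [-5.3, 0.6, 6.2]
opening: 0.011
```

Call:
{"api": "servo_tool", "payload": {"rows": [[[1,0,0.003,0,0],[1,0,0.003,0,0]]]}}

```text
t: 12.52
ee_pos: [0.4633, -0.1846, 0.0239]
tcp_rot: [1.286, 1.158, -1.287]
contact_force: [-4.2, 0.5, 6.5]
opening: 0.0106
```

Call:
{"api": "servo_tool", "payload": {"rows": [[[1,-0.002,0.003,0,0],[1,-0.002,0.003,0,0],[1,-0.002,0.003,0,0]]]}}

```text
t: 12.9
ee_pos: [0.464, -0.1847, 0.0239]
tcp_rot: [1.287, 1.157, -1.287]
contact_force: [0.5, -0.7, -0.1]
opening: 0.0106
```

Call:
{"api": "servo_tool", "payload": {"rows": [[[1,0,0.003,0,0],[1,0,0.003,0,0]]]}}

```text
t: 13.15
ee_pos: [0.4643, -0.1847, 0.0239]
tcp_rot: [1.287, 1.157, -1.287]
contact_force: [0.3, 0.4, 0.2]
opening: 0.0108
```

Call:
{"api": "servo_tool", "payload": {"rows": [[[1,0,0.003,0,0],[1,0,0.003,0,0]]]}}

```text
t: 13.4
ee_pos: [0.4648, -0.1847, 0.024]
tcp_rot: [1.287, 1.157, -1.287]
contact_force: [0.0, 0.4, -1.4]
opening: 0.0108
```

Run:
```python
from h import *
import pickle
s,im=snap('wrist','w11'); print(s['t'],s['ee_pos'],s['opening'],s['contact_force'])
pickle.dump(s,open('w11.pkl','wb'))
cv2.imwrite('pics/w11c.png',cv2.resize(im[40:260,240:360,::-1],None,fx=2.6,fy=2.6,interpolation=cv2.INTER_NEAREST))
```

```text
13.4 [ 0.46481914 -0.18471154  0.02397109] 0.010764641814804677 [ 0.03741112  0.37056877 -1.3768196 ]
```

View pics/w11c.png

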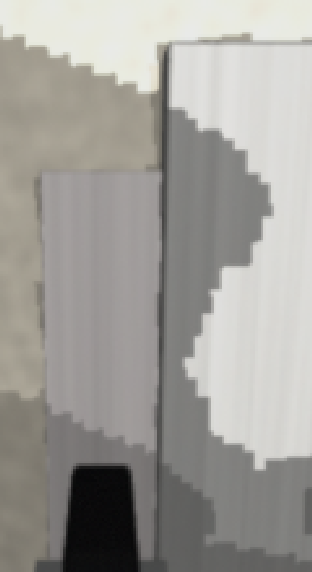

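The bar is nearly touching: the dark sliver at column 162 of the crop is the plate's side face. I continue in small steps until force shows.

Call:
{"api": "servo_tool", "payload": {"rows": [[[1,0,0.002,0,0],[1,0,0.002,0,0]]]}}

```text
t: 13.7
ee_pos: [0.4649, -0.1847, 0.0239]
tcp_rot: [1.286, 1.158, -1.287]
contact_force: [-2.0, 1.4, -0.1]
opening: 0.0107
```

Call:
{"api": "servo_tool", "payload": {"rows": [[[1,0,0.002,0,0],[1,0,0.002,0,0]]]}}

```text
t: 13.95
ee_pos: [0.465, -0.1847, 0.0239]
tcp_rot: [1.286, 1.158, -1.287]
contact_force: [-5.5, 0.1, 1.7]
opening: 0.0107
```

Call:
{"api": "servo_tool", "payload": {"rows": [[[1,0,0.0015,0,0],[1,0,0.0015,0,0],[1,0,0.0015,0,0]]]}}

```text
t: 14.32
ee_pos: [0.465, -0.1847, 0.0239]
tcp_rot: [1.286, 1.159, -1.288]
contact_force: [-6.2, 0.7, 3.2]
opening: 0.0109
```

Call:
{"api": "servo_tool", "payload": {"rows": [[[0.8,0,0,0,0],[0.72,0,0,0,0],[0.72,0,0,0,0]]]}}

```text
t: 14.7
ee_pos: [0.4658, -0.1849, 0.0241]
tcp_rot: [1.287, 1.157, -1.286]
contact_force: [0.2, -0.3, 0.0]
opening: 0.024
```

Call:
{"api": "servo_tool", "payload": {"rows": [[[0.72,-0.1,0,0,0],[0.72,-0.4,0,0,0],[0.72,-0.8,0,0,0],[0.72,-1,0,0,0],[0.72,-1,0,0,0],[0.72,-1,0,0,0]]]}}

```text
t: 15.45
ee_pos: [0.4653, -0.1846, 0.1737]
tcp_rot: [1.286, 1.158, -1.287]
contact_force: [-0.5, 0.2, -0.3]
opening: 0.0238
```

Run:
```python
from h import *
import pickle
s,im=snap('wrist','w12'); print(s['t'],s['ee_pos'],s['opening'],s['contact_force'])
pickle.dump(s,open('w12.pkl','wb'))
```

```text
15.45 [ 0.46528077 -0.18464388  0.17371074] 0.023760927298924248 [-0.49184072  0.20972859 -0.32072409]
```

View pics/w12.png

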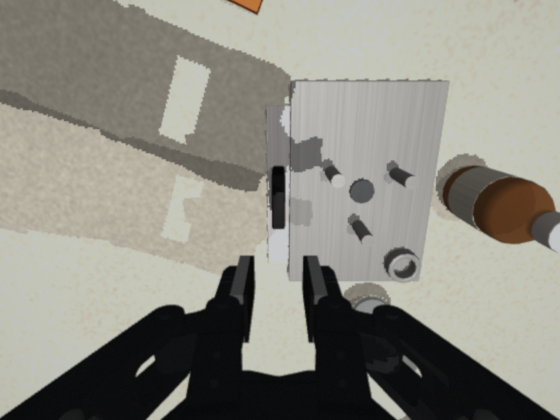

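Run:
```python
from h import *
im=cv2.imread('pics/w12.png')
g=lambda x: (255*(x/255.)**0.6).astype(np.uint8)
a=cv2.resize(g(im[70:180,255:310]),None,fx=7,fy=5,interpolation=cv2.INTER_NEAREST)
b=cv2.resize(g(im[180:290,255:310]),None,fx=7,fy=5,interpolation=cv2.INTER_NEAREST)
cv2.imwrite('pics/w12c.png',np.hstack([a,b]))
```

```text
(no output)
```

View pics/w12c.png

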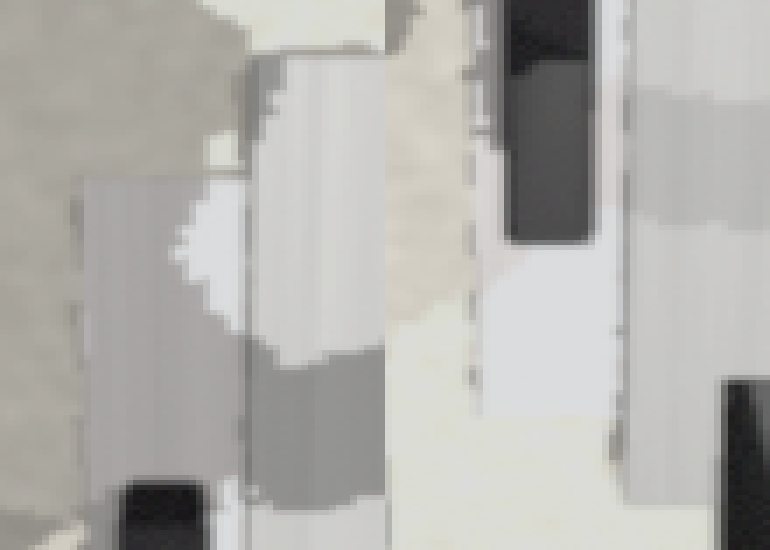

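Run:
```python
from h import *
im=cv2.imread('pics/w12.png').astype(int).sum(2)//3
for r in list(range(108,170,8))+list(range(232,264,4)): print(r,im[r,284:296])
```

```text
108 [157 194 199 199 197 183 150 154 180 180 178 178]
116 [199 199 199 199 197 171 122 155 179 179 177 176]
124 [198 199 199 199 197 174 132 160 178 178 176 177]
132 [140 161 175 194 195 166 119 161 177 177 175 175]
140 [126 125 124 123 120 106  76  95 103 107 133 171]
148 [126 125 124 122 121 110  82  97 100  99  98  98]
156 [126 125 124 121 111  89  79  97  99  99  98  98]
164 [125 124 123 123 123 107  79  98  99  98  97  98]
232 [200 199 199 197 171 123 160 169 171 172 170 169]
236 [200 200 199 195 165 121 161 170 171 171 170 168]
240 [200 200 199 197 171 128 162 169 171 171 170 167]
244 [199 200 199 196 169 128 163 169 170 170 169 167]
248 [200 199 200 196 172 130 162 168 169 169 168 167]
252 [199 199 199 193 162 124 162 168 168 168 168 166]
256 [199 199 199 196 168 128 162 167 167 168 168 166]
260 [199 199 197 177 122 125 163 166 167 167 167 165]
```

The gap line's darkness is uniform along the whole joint, so the long bar is flush. Now the short bar.

Call:
{"api": "servo_tool", "payload": {"rows": [[[0.65,0,0,-0.1,-0.05],[0.6,0,0,-0.25,-0.11],[0.6,0,0,-0.4,-0.17],[0.6,0,0,-0.55,-0.23],[0.6,0,0,-0.7,-0.29],[0.6,0,0,-0.85,-0.35],[0.6,0,0,-1,-0.41],[0.6,0,0,-1,-0.46]]]}}

```text
t: 16.5
ee_pos: [0.481, -0.0344, 0.1729]
tcp_rot: [0.176, 1.566, -0.176]
contact_force: [0.3, -0.6, 0.4]
opening: 0.0338
```

Call:
{"api": "servo_tool", "payload": {"rows": [[[0.6,0,0.25,-0.02,-0.029],[0.6,0,0.6,-0.06,-0.029],[0.6,0,1,-0.09,-0.029],[0.6,0.2,1,-0.09,-0.029],[0.6,0.4,1,-0.09,-0.029],[0.6,0.4,1,-0.09,-0.029],[0.6,0.4,1,-0.09,-0.029]]]}}

```text
t: 17.38
ee_pos: [0.503, 0.1134, 0.1147]
tcp_rot: [0.11, 1.568, -0.11]
contact_force: [0.9, 0.3, -0.4]
opening: 0.0341
```

Run:
```python
from h import *
import pickle
s,im=snap('wrist','w13'); print(s['t'],s['ee_pos'],s['opening'],s['contact_force'])
M=R.from_rotvec(s['tcp_rot']).as_matrix();print(np.round(M,4),np.arctan2(M[1,1],M[0,1]))
d=np.array([.504,.1218,.036])-s['ee_pos'];print(M.T@d/.15)
```

```text
17.375 [0.5029514  0.11336855 0.11466333] 0.03409840333339222 [ 0.94361347  0.26354681 -0.35881161]
[[ 3.000e-04  1.400e-01  9.902e-01]
 [ 1.000e-04  9.902e-01 -1.400e-01]
 [-1.000e+00  1.000e-04  3.000e-04]] 1.4303650999631528
[ 0.52442804  0.05657824 -0.00109405]
```

View pics/w13.png

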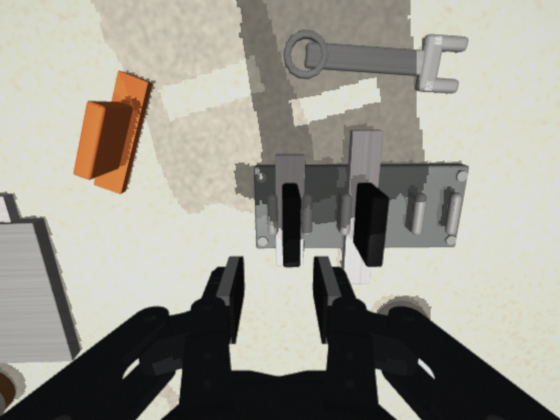

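The short fin is at column 291, about 8 mm off centre, which matches the computed correction. Align, descend, grip, pull.

Call:
{"api": "servo_tool", "payload": {"rows": [[[0.6,0,0.056,-0.002,0],[0.6,0,0.056,-0.002,0],[0.6,0.2,0.056,-0.002,0],[0.6,0.4,0.056,-0.002,0],[0.6,0.523,0.056,-0.002,0],[0.6,0.523,0.056,-0.002,0],[0.6,0.523,0.056,-0.002,0]]]}}

```text
t: 18.3
ee_pos: [0.504, 0.1219, 0.0365]
tcp_rot: [0.11, 1.567, -0.11]
contact_force: [0.3, 0.2, 1.4]
opening: 0.0341
```

Call:
{"api": "servo_tool", "payload": {"rows": [[[1,0,0,0,0],[1,0,0,0,0],[1,0,0,0,0],[1,0,0,0,0]]], "grip_force": 70}}

```text
t: 18.8
ee_pos: [0.5041, 0.122, 0.0366]
tcp_rot: [0.11, 1.566, -0.11]
contact_force: [-1.6, 1.0, 7.2]
opening: 0.011
```

Call:
{"api": "servo_tool", "payload": {"rows": [[[1,-0.03,0,0,0],[1,-0.07,0,0,0],[1,-0.13,0,0,0],[1,-0.25,0,0,0],[1,-0.5,0,0,0],[1,-0.8,0,0,0],[1,-0.8,0,0,0],[1,-0.8,0,0,0]]]}}

```text
t: 19.8
ee_pos: [0.5032, 0.1217, 0.1552]
tcp_rot: [0.11, 1.568, -0.11]
contact_force: [-0.6, -0.5, -2.0]
opening: 0.0106
```

Run:
```python
from h import *
s,im=snap('wrist','w14'); print(s['t'],s['ee_pos'],s['opening'],s['contact_force'])
M=R.from_rotvec(s['tcp_rot']).as_matrix();print(np.arctan2(M[1,1],M[0,1]))
```

```text
19.8 [0.50321672 0.12171819 0.15521214] 0.010614408707421998 [-0.5865286  -0.49525686 -1.98540144]
1.430550396042751
```

View pics/w14.png

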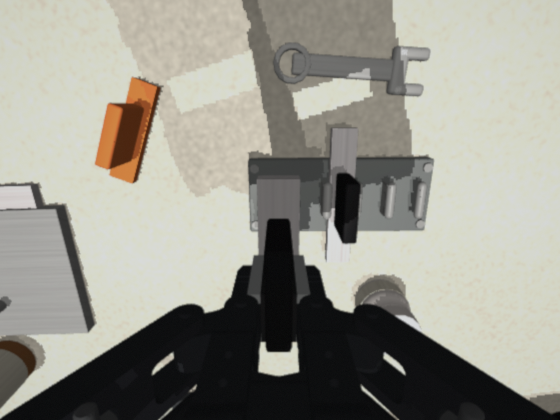

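The short bar is held and the mid bar is still in its clip. Carry it to 5 mm outside the plate's left edge, target (0.5571, -0.0771).

Call:
{"api": "servo_tool", "payload": {"rows": [[[1,0,-0.25,0,-0.011],[1,0,-0.6,0,-0.011],[1,0,-1,0,-0.011],[1,0,-1,0,-0.011],[1,0,-1,0,-0.011]]]}}

```text
t: 20.48
ee_pos: [0.4823, -0.0266, 0.1548]
tcp_rot: [0.084, 1.571, -0.083]
contact_force: [-0.5, 0.4, -2.1]
opening: 0.0109
```

Call:
{"api": "servo_tool", "payload": {"rows": [[[1,0,-0.28,0.1,0],[1,0,-0.28,0.3,0],[1,0,-0.28,0.53,0],[1,0.2,-0.28,0.53,0],[1,0.4,-0.28,0.53,0],[1,0.4,-0.28,0.53,0],[1,0.4,-0.28,0.53,0]]]}}

```text
t: 21.35
ee_pos: [0.5578, -0.0762, 0.0965]
tcp_rot: [0.082, 1.568, -0.082]
contact_force: [0.5, 0.9, -1.6]
opening: 0.0108
```

Run:
```python
from h import *
import pickle
s,im=snap('wrist','w15'); print(s['t'],s['ee_pos'],s['opening'],s['contact_force'])
pickle.dump(s,open('w15.pkl','wb'))
M=R.from_rotvec(s['tcp_rot']).as_matrix();print(np.arctan2(M[1,1],M[0,1]))
d=np.array([.5571,-.0771,.0266])-s['ee_pos'];print(M.T@d/.15)
```

```text
21.35 [ 0.55780971 -0.07621592  0.09652176] 0.010753510170642275 [ 0.54730938  0.87312366 -1.64185951]
1.4662521638702721
[ 0.46614098 -0.00632343 -0.00457913]
```

View pics/w15.png

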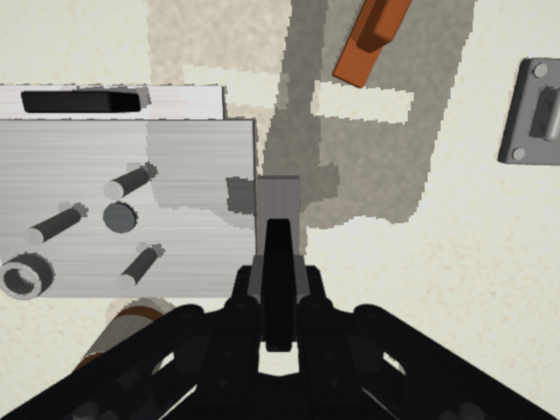

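Call:
{"api": "servo_tool", "payload": {"rows": [[[1,0.2,-0.004,-0.004,0],[1,0.35,-0.004,-0.004,0],[1,0.44,-0.004,-0.004,0],[1,0.46,-0.004,-0.004,0],[1,0.46,-0.004,-0.004,0],[1,0.46,-0.004,-0.004,0]]]}}

```text
t: 22.15
ee_pos: [0.557, -0.0775, 0.0274]
tcp_rot: [0.083, 1.568, -0.083]
contact_force: [0.6, 0.6, -0.8]
opening: 0.0103
```

Run:
```python
from plate import *
s=pickle.load(open('w15.pkl','rb'));C=cam('wrist',s);print('corner',onz(C,254,120.5,.014))
s,im=snap('wrist','w16'); print(s['t'],s['ee_pos'],s['contact_force'])
cv2.imwrite('pics/w16c.png',cv2.resize(im[60:260,180:360,::-1],None,fx=3,fy=3,interpolation=cv2.INTER_NEAREST))
```

```text
corner [ 0.48681855 -0.08511138  0.014     ]
22.15 [ 0.5569805  -0.07748174  0.02739364] [ 0.62406328  0.63574991 -0.78433145]
```

View pics/w16c.png

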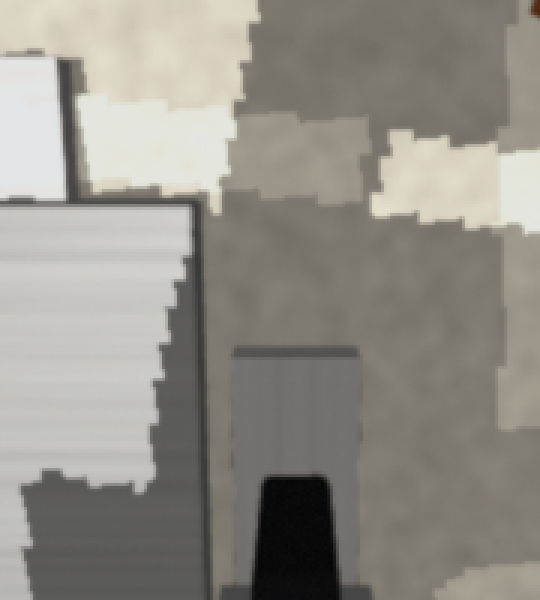

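The short bar is parallel to the plate's left edge with a small gap and sits inside both corners. Lower it and approach.

Call:
{"api": "servo_tool", "payload": {"rows": [[[1,0.015,-0.01,0,0],[1,0.015,-0.02,0,0],[1,0.015,-0.022,0,0],[1,0.015,-0.022,0,0]]]}}

```text
t: 22.7
ee_pos: [0.5565, -0.0807, 0.0246]
tcp_rot: [0.083, 1.568, -0.083]
contact_force: [-0.0, 2.0, 4.8]
opening: 0.011
```

Call:
{"api": "servo_tool", "payload": {"rows": [[[1,0.002,-0.003,0,0],[1,0.002,-0.003,0,0],[1,0.002,-0.003,0,0]]]}}

```text
t: 23.08
ee_pos: [0.5565, -0.0808, 0.0246]
tcp_rot: [0.083, 1.568, -0.083]
contact_force: [-1.8, 6.3, 9.1]
opening: 0.0106
```

Call:
{"api": "servo_tool", "payload": {"rows": [[[1,-0.004,0,0,0],[1,-0.004,0,0,0],[1,-0.004,0,0,0]]]}}

```text
t: 23.45
ee_pos: [0.5562, -0.0811, 0.0246]
tcp_rot: [0.083, 1.569, -0.083]
contact_force: [0.0, 2.1, 3.6]
opening: 0.0111
```

Run:
```python
from h import *
s,im=snap('wrist','w17'); print(s['t'],s['ee_pos'],s['contact_force'])
cv2.imwrite('pics/w17c.png',cv2.resize(im[120:260,220:320,::-1],None,fx=4,fy=4,interpolation=cv2.INTER_NEAREST))
```

```text
23.45 [ 0.55615585 -0.08112593  0.02462428] [0.04871538 2.05198375 3.59530452]
```

View pics/w17c.png

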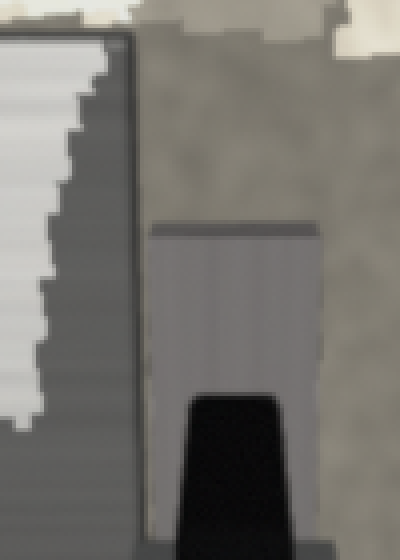

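A small gap remains, so that was bench friction. Continue in small steps.

Call:
{"api": "servo_tool", "payload": {"rows": [[[1,-0.002,-0.004,0,0],[1,-0.002,-0.004,0,0],[1,-0.002,-0.004,0,0]]]}}

```text
t: 23.88
ee_pos: [0.5559, -0.0818, 0.0246]
tcp_rot: [0.083, 1.57, -0.083]
contact_force: [-0.7, -0.2, -1.0]
opening: 0.0103
```

Call:
{"api": "servo_tool", "payload": {"rows": [[[1,0,-0.003,0,0],[1,0,-0.003,0,0]]]}}

```text
t: 24.12
ee_pos: [0.5559, -0.0822, 0.0247]
tcp_rot: [0.083, 1.57, -0.083]
contact_force: [0.8, 0.4, -2.3]
opening: 0.011
```

Call:
{"api": "servo_tool", "payload": {"rows": [[[1,0.001,-0.003,0,0],[1,0.001,-0.003,0,0]]]}}

```text
t: 24.38
ee_pos: [0.5559, -0.0826, 0.0247]
tcp_rot: [0.083, 1.569, -0.083]
contact_force: [-0.6, 0.4, -1.3]
opening: 0.0108
```

Call:
{"api": "servo_tool", "payload": {"rows": [[[1,0,-0.002,0,0],[1,0,-0.002,0,0]]]}}

```text
t: 24.62
ee_pos: [0.556, -0.0827, 0.0247]
tcp_rot: [0.083, 1.569, -0.083]
contact_force: [0.7, 3.0, -1.0]
opening: 0.0111
```

Call:
{"api": "servo_tool", "payload": {"rows": [[[1,0.001,-0.002,0,0],[1,0.001,-0.002,0,0]]]}}

```text
t: 24.88
ee_pos: [0.5559, -0.0828, 0.0247]
tcp_rot: [0.083, 1.569, -0.082]
contact_force: [-0.3, 5.5, 0.4]
opening: 0.0105
```

Call:
{"api": "servo_tool", "payload": {"rows": [[[1,0.001,-0.001,0,0],[1,0.001,-0.001,0,0],[1,0.001,-0.001,0,0]]]}}

```text
t: 25.25
ee_pos: [0.556, -0.0828, 0.0247]
tcp_rot: [0.084, 1.569, -0.082]
contact_force: [-0.5, 8.3, 2.9]
opening: 0.0108
```

Call:
{"api": "servo_tool", "payload": {"rows": [[[0.8,0,0,0,0],[0.72,0,0,0,0],[0.72,0,0,0,0]]]}}

```text
t: 25.62
ee_pos: [0.556, -0.0836, 0.0245]
tcp_rot: [0.083, 1.569, -0.083]
contact_force: [0.3, -0.4, 0.9]
opening: 0.0238
```

Call:
{"api": "servo_tool", "payload": {"rows": [[[0.72,-0.1,0,0,0],[0.72,-0.4,0,0,0],[0.72,-0.8,0,0,0],[0.72,-1,0,0,0],[0.72,-1,0,0,0],[0.72,-1,0,0,0]]]}}

```text
t: 26.38
ee_pos: [0.5556, -0.0833, 0.1741]
tcp_rot: [0.083, 1.57, -0.083]
contact_force: [0.2, 0.5, -0.0]
opening: 0.0238
```

Run:
```python
from h import *
s,im=snap('wrist','w18'); print(s['t'],s['ee_pos'],s['opening'],s['contact_force'])
g=im.astype(int).sum(2)//3
for r in range(150,262,6): print(r,g[r,262:284])
import pickle;pickle.dump(s,open('w18.pkl','wb'))
```

```text
26.375 [ 0.55555812 -0.08331938  0.17411272] 0.02381139589893528 [ 0.24688786  0.54185441 -0.04838837]
150 [167 167 167 166 153 121 140 192 197 199 198 196 174 118  99  95  95  96
  96  96  93  94]
156 [ 76  76  76  76  75  75  84  94  96  96  95  97 102  99  94  94  94  96
  96  94  94  94]
162 [77 77 77 78 75 72 75 93 96 96 95 95 95 95 93 95 95 96 96 94 94 94]
168 [75 75 75 75 74 70 75 93 96 95 84 54 16  6  4  5  6  7  5  4  7  9]
174 [78 78 78 78 77 72 76 92 95 94 77 27  8  6  6  7  6  6  7  6  7  7]
180 [133 118  83  77  78  78 108 156 143  95  60  19   9   8   8  10  10  10
   9   7  10   8]
186 [157 158 157 157 152 132 135 193 198 194 161  58  10   8  11   9   9   9
  10  11  10  11]
192 [183 182 183 182 178 153 125 171 192 193 161  58  10   8   9   9   8  11
   9   9   8  10]
198 [177 177 177 177 174 153 142 191 194 192 161  60  25  25  13  11  12  13
  14  13   9  10]
204 [176 176 177 177 175 155 137 192 198 191 160  62  38  45  45  43  44  42
  42  41  40  39]
210 [176 177 177 178 177 157 115 158 196 194 163  63  36  43  43  42  41  40
  39  38  38  36]
216 [172 172 173 173 172 157 148 195 201 197 165  63  34  42  41  40  39  38
  38  36  34  34]
222 [171 171 171 172 172 155 117 156 196 197 165  63  33  41  40  39  37  37
  36  35  34  32]
228 [168 168 168 168 170 158 150 194 200 199 188 147  84  66  64  64  63  63
  62  62  62  63]
234 [172 171 171 172 170 159 131 123 155 190 195 196 195 195 194 194 193 193
 193 194 194 194]
240 [166 166 166 166 164 154 127 111 124 153 189 193 193 194 195 195 194 194
 194 194 195 195]
246 [162 162 162 162 161 153 125 106 149 190 193 194 193 192 194 194 193 193
 193 195 195 195]
252 [165 165 166 165 165 158 148 164 191 192 189 189 191 193 194 194 194 193
 192 191 191 193]
258 [192 191 190 189 190 191 192 194 194 194 194 194 194 194 195 196 197 196
 194 194 193 192]
```

View pics/w18.png

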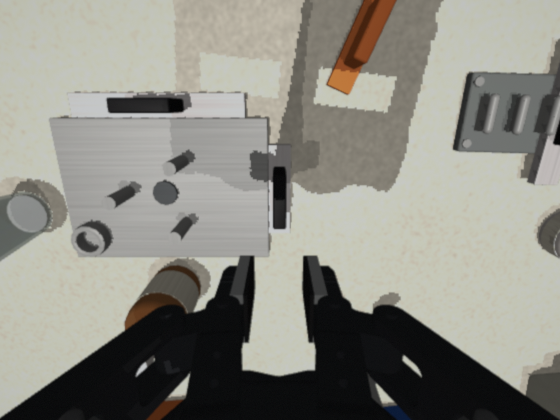

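Both bars lie against the plate inside its corners: the long at (157,105), the short at (280,190). I check gap profiles and plate pose, then retreat up.

Run:
```python
from plate import *
im=cv2.imread('pics/w18.png').astype(int).sum(2)//3
for c in list(range(72,105,8))+list(range(192,245,8)): print(c,im[110:124,c])
s=pickle.load(open('w18.pkl','rb'));C=cam('wrist',s)
print('FL corner',onz(C,268,117.5,.014),'long ends',onz(C,69,94,.01),onz(C,244.5,93.5,.01))
pl=[onz(C,267.6,r,.014)[:2] for r in (165,250)];d=pl[1]-pl[0];print('left yaw',np.arctan2(d[1],d[0]))
```

```text
72 [196 197 195 193 192 194 190 146 129 151 159 162 162 161]
80 [197 196 196 195 194 197 193 158 138 152 161 164 164 164]
88 [197 196 196 196 196 197 192 149 128 151 162 165 165 165]
96 [197 198 198 197 197 197 194 162 140 154 164 166 167 166]
104 [198 198 197 198 198 198 193 154 133 154 165 167 169 168]
192 [195 196 195 195 193 192 187 162 136 145 154 154 152 153]
200 [196 197 196 196 195 192 187 142 117 144 155 155 153 153]
208 [197 197 196 196 196 194 190 164 137 147 157 156 155 155]
216 [198 198 198 198 197 194 189 143 118 146 158 158 156 155]
224 [199 199 198 199 198 196 193 166 139 149 160 159 157 158]
232 [199 199 199 199 199 197 192 146 121 150 161 160 158 159]
240 [200 199 199 199 199 198 195 167 140 152 162 161 159 160]
FL corner [ 0.48595629 -0.08506293  0.014     ] long ends [ 0.44685898 -0.26126821  0.01      ] [ 0.46316429 -0.10386098  0.01      ]
left yaw -0.11615940822776465
```

Call:
{"api": "servo_tool", "payload": {"rows": [[[0.72,-0.3,0,-0.3,0],[0.72,-0.5,0,-0.7,0],[0.72,-0.5,0,-1,0],[0.72,-0.5,0,-1,0],[0.72,-0.5,0,-1,0],[0.72,-0.5,0,-1,0]]]}}

```text
t: 27.18
ee_pos: [0.4073, -0.0676, 0.2488]
tcp_rot: [0.083, 1.571, -0.083]
contact_force: [-0.2, -0.4, 0.0]
opening: 0.0238
```

Call:
{"api": "servo_tool", "payload": {"rows": [[[0.72,0,0.3,0,0],[0.72,0,0.7,0,0],[0.72,0,1,0,0],[0.72,0,1,0,0],[0.72,0,1,0,0]]]}}

```text
t: 27.8
ee_pos: [0.4228, 0.0814, 0.2489]
tcp_rot: [0.082, 1.57, -0.083]
contact_force: [0.5, -0.7, 0.5]
opening: 0.0238
```

Run:
```python
from h import *
s,t=snap('top','top2');_,d=snap('side','side2');print(s['t'],s['ee_pos'],s['contact_force'])
o=np.hstack([t[150:330,150:470],d[170:350,180:440]])[:,:,::-1]
cv2.imwrite('pics/fin.png',cv2.resize((255*(o/255.)**.6).astype(np.uint8),None,fx=1.37,fy=1.37))
a=cv2.imread('pics/top0.png').astype(int);b=t[:,:,::-1].astype(int)
cv2.imwrite('pics/diff.png',np.clip(np.abs(a-b)*3,0,255).astype(np.uint8))
```

```text
27.8 [0.42277744 0.08140901 0.24891182] [ 0.52743989 -0.71194385  0.4516191 ]
```

View pics/fin.png

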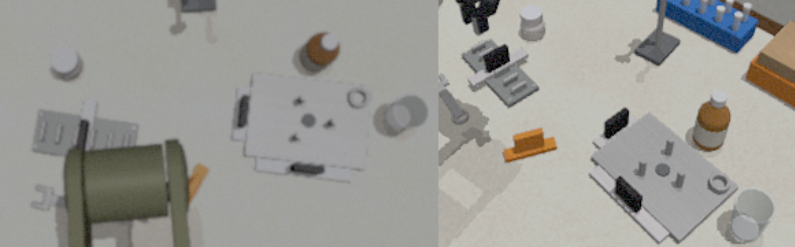

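View pics/diff.png

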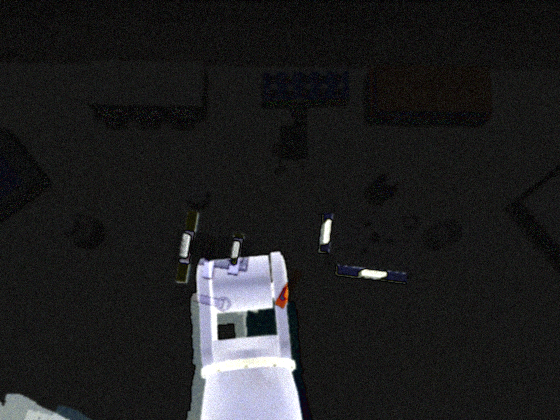

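The difference picture shows only the two bars changed besides the arm and its shadow; the plate and bystanders left no trace. Handing in.

```bash
python3 -c "
from rig import robot
print(robot.close_job())"
```

```text
the job is handed in; nothing more can be done
None
```

I pulled the longest straightedge, then the shortest, out of the clip strip and laid each against the plate. The longest is along the front edge and the shortest along the left edge. I seated them with about 6 N and 8 N, under the plate's 20 N slip limit. The job was handed in at about 28 s, with the arm clear of everything and the middle straightedge still in its clip.

**Flush:** In the last wrist pictures the seam along each bar looks even over nearly all its length. On the short bar it appears about a pixel (1 mm) wider over the far 15–20 mm. I did not resolve whether that is shadow or a slight gap.

**Corners:** Both bars end inside the plate's corners; the long bar is about 20 mm in at each end.

**Plate and bystanders:** The before/after top view shows no change except the two bars, the arm and its shadow. The arm covered the spanner and the orange look-alike in that view. The side view shows the look-alike in place; the spanner I did not compare before and after.

**Disagreements:**
- The plate's front-left corner re-measured within about 1 mm of the first fit, which is inside calibration error.
- A rough two-point reading of the left edge's angle gave -0.116 rad against the fitted -0.1055. I trusted the fit.

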